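Wring a ceramic block onto the reference block

ROBOT

A 6-joint arm with a two-finger parallel gripper is mounted at the origin on the work surface. World frame = base frame: x ahead of the robot, y to its left, z up, the work surface at z = 0. Lengths are in m, angles in rad, forces in N, time in s.
With the tool pointing down it reaches from about 0.3 to 0.75 m from the base axis. Payload 8.5 kg.
Tool frame: the origin (TCP) lies between the finger pads; the fingertips stand 8 mm ahead of it and the grasp point (between the pads) lies 11 mm behind it (env.tips_ahead is the distance from the TCP to the fingertips, in m); z points along the fingers, y is the direction in which the jaws open and shut (so a half turn about z gives the same grasp; the last joint's range is limited). The gripper opens to 88 mm and grips with 3 to 60 N. Pads are 18 mm wide; open, the fingers measure 123 mm over their backs; the gripper's body (75 mm by 187 mm) begins 45 mm behind the grasp point.
Start: joints at [-1.399, 0.381, 1.297, -0, 1.464, -0.215], TCP at [0.207, -0.509, 0.247] pointing down, gripper open.
Joint ranges: [-3.11, 3.11], [-0.89, 2.33], [0.22, 2.48], [-1.42, 4.56], [0.17, 2.85], [-2.88, 2.88]. Speed limits (rad/s): [2.39, 2.39, 3.14, 3.14, 3.14, 3.14].

INTERFACE

Orientations are given as a rotation vector (axis times angle).
In Python, from bench import env, grab_frame, calibration, finder gives the robot as it stands. The module is installed in compiled form; this text tells all that it offers.
- The arm moves only by the tool send_rows, never from a script. Its argument "series" is a list of rows, each an object with "angular": the turn, a rotation vector about the world's x, y, z in rad, a list of three; "dp": the shift along the world's x, y, z in cm, a list of three; "jaw": the gripper's target within -1 to 1 (shut at 1, half-way at 0, fully open at -1). A call has 1 to 5 rows; each row is the pose to reach, as a shift and turn from the pose commanded when the call began; what a row does not reach only later rows make up. A row lasts 1/8 s, in which the tool goes at most 62.5 mm and 10.7 degrees, less where a joint would pass 70% of its speed; a pose out of reach is approached as far as the arm can. A call with a gripper value outside its range is refused whole. The fingers move at their own pace and stop on an object; "newtons" is the grip in N (left out, the last holds). Time passes only in rows, so rows that repeat a pose let the fingers close. It gives the time, the measured TCP pose, the force and the opening at its end, in the units of the state.
- env.get_state(): the state, without advancing time (a new reading comes with each control period).
- grab_frame(name): name is "side" or "top"; returns the picture (420x560x3 uint8, blue, green, red); there is no depth.
- calibration(name): a dict with "camera_matrix" (3x3 intrinsics, pixels), "origin" and "attitude" of the camera in the world. Camera axes: x right, y down, z forward; pixel columns grow to the right and rows downward; lengths in m; the calibration is good to about 2 mm. A picture is of the moment at which its call begins. calibration takes no time and is no camera call.
- env.hand_in(): hands the job in, once; it reports no verdict.
Trained networks look in the newest picture that a camera, given by its name, has taken for a name from the list of things; names that differ only in an ending like _2 or _b are one class to them, and where a whole thing is asked for, a point or a joint stands for the part that bears it (a point fixed in the world has none). Each returns a list of dicts, best first, with "score" (0 to 1); they miss things now and then, are a little off and sometimes report something else, mostly with a low value. They report only what shows in the picture. A call takes as long as a camera call. They do not tell look-alikes from the thing itself.
- finder.recognise(camera, query): "centre" ([x, y, z] in m, in world coordinates, good to about 4 mm: the middle of the surface that is visible of it).
- finder.place_of(camera, query): "centre" ([x, y, z] in m, in world coordinates, good to about 4 mm: a listed point, or the origin of a listed thing).
The state is a dict: "t": time; "joints": joint angles; "joint_velocities": joint speeds; "tau": joint torques, N m; "position": TCP position; "tool_rot": TCP orientation; "ft_force": force on the tool from outside, world axes, zero at the start; "ft_torque": the same for the moment, N m; "opening": finger opening in m.
Only numpy, scipy, OpenCV 4.12 (cv2) and the standard library are available. Lean on these libraries where they do the work, as an engineer would, in place of code of your own. Each camera call takes 0.05 s, during which the arm holds its last target.

TASK

Build the height standard on the blue stand: take the white ceramic block, set it flat on the dark steel reference block, lined up with it but with about a third of its length overhanging the open end (the end away from the red stop), then wring it on by sliding it along that face, without lifting, until it meets the red stop and the two faces cover each other fully. It must be slid home, never lowered straight onto its final place or lifted off it. Let go and leave it lying there; leave the brass block and the glass dish where they are.

Things in the scene. Friction and masses are not known exactly. Their poses are not given: they have to be found in the camera images.
- white_block: Loose white ceramic block, 80 x 40 x 24 mm (along its x, y, z), 0.28 to 0.56 kg, lying flat on the black bench. Origin at the centre of its underside; x along its length, z up. It looks the same turned half round.
- stand: Fixed stand: blue plate 150 x 90 x 12 mm (x, y, z), on its middle a dark steel reference block 80 x 40 mm (x, y), top face 40 mm above the bench. At its +x end a red stop, 10 mm thick, 40 mm wide, top 10 mm above that face, inner side at x = +41 mm; other sides open. Origin on the bench under the reference block's centre, x towards the stop, z up. A block fully home has its origin 40 mm above it, length along x.
- brass_block: Loose brass block of the same size as the white one, 80 x 40 x 24 mm, 0.6 kg, lying flat on the bench; not wanted, leave alone. Origin at the centre of its underside, x along its length.
- dish: Closed round glass sample dish with a red spot on its lid, 84 mm across, 16 mm high, lying on the bench; leave alone. Origin at the centre of its underside.
Things that resemble listed ones, but are neither listed nor needed, are in the scene too. Several things have the shape of the white_block; the one meant has the colours described above.

How it is judged:
On the way:
1. the white block lies flat on the steel reference face, overhanging its open end by 15 to 50 mm, lined up within 12 mm sideways and about 10 degrees (x of white_block in the frame of stand between -0.05 and -0.015 m and y of white_block in the frame of stand between -0.012 and 0.012 m and z of white_block in the frame of stand between 0.037 and 0.043 m and angle between white_block's own z axis and vertical below 0.08 rad and angle between the x axis of white_block and the x axis of stand, either way round below 0.18 rad and contact force between white_block and stand above 0.5 N), for 0.2 s.
At the end, for the whole second after the job is handed in: The white block lies still and flat on the steel reference block, its origin within 10 mm lengthwise and 10 mm sideways of full cover, lined up within about 10 degrees, its underside within 3 mm of the reference face (x of white_block in the frame of stand between -0.01 and 0.01 m and y of white_block in the frame of stand between -0.01 and 0.01 m and z of white_block in the frame of stand between 0.037 and 0.043 m and angle between white_block's own z axis and vertical below 0.08 rad and angle between the x axis of white_block and the x axis of stand, either way round below 0.18 rad and contact force between white_block and stand above 0.5 N and linear speed of white_block below 0.02 m/s and angular speed of white_block below 0.2 rad/s); the robot touches nothing.
It fails at once if the white block is off the reference face (6 to 20 mm above it) while within 12 mm lengthwise and 20 mm sideways of its final place: lowered straight on or lifted off instead of slid (x of white_block in the frame of stand between -0.012 and 0.012 m and y of white_block in the frame of stand between -0.02 and 0.02 m and z of white_block in the frame of stand between 0.046 and 0.06 m).
It fails at once if the brass block is moved more than 20 mm (distance of brass_block from where it was at the start of the episode above 0.02 m).
It fails at once if the dish is moved more than 20 mm (distance of dish from where it was at the start of the episode above 0.02 m).
It also fails if it takes over 43 s, if anything falls off the work surface, if the arm or the gripper's body presses on something with over 40 N, if the wrist force passes 120 N, or if a joint passes its speed limit or range.

## Working session

There is one attempt and no reset: what is moved stays moved. The work goes in short steps, Python scripts to look and compute and a tool call to move; the robot and the scene stay as the last step left them, time stands still between calls to the robot, and variables do not carry over. Pictures are saved under pics/ and viewed, and the job is handed in when it is done.

Besides the shell and the picture viewer there is one more tool, called after ">>>" as a command line: name --argument value ..., lists and objects as JSON in quotes. send_rows: Moves the arm, as the interface text tells. Its arguments: {"type":"object","properties":{"series":{"type":"array","items":{"type":"object","properties":{"angular":{"type":"array","items":{"type":"number"}},"dp":{"type":"array","items":{"type":"number"}},"jaw":{"type":"number"}}}},"newtons":{"type":"number"}},"required":["series"]}

```bash
mkdir -p pics; python3 - <<'E'
from bench import env, grab_frame, calibration, finder
import cv2
for n in ("top","side"):
    im=grab_frame(n); cv2.imwrite(f"pics/{n}0.png",im)
    c=calibration(n); print(n,c)
    for q in ("white_block","stand"):
        print(q,[(round(d['score'],2),[round(v,4) for v in d['centre']]) for d in finder.place_of(n,q)])
s=env.get_state(); print(s)
E
```

```text
top {'camera_matrix': array([[443.32993691,   0.        , 280.16322685],
       [  0.        , 443.32993691, 210.60442738],
       [  0.        ,   0.        ,   1.        ]]), 'origin': array([0.56108003, 0.01658097, 0.84862051]), 'attitude': array([-2.21731955,  2.15730043, -0.01764646])}
white_block [(0.87, [0.7794, -0.0295, -0.002]), (0.67, [0.658, 0.0558, 0.0008]), (0.6, [0.6252, -0.0595, 0.0006])]
stand [(0.71, [0.5811, -0.2736, -0.0006])]
side {'camera_matrix': array([[461.79958843,   0.        , 279.96611985],
       [  0.        , 461.79958843, 210.22374368],
       [  0.        ,   0.        ,   1.        ]]), 'origin': array([0.5654329 , 0.72673037, 0.74751226]), 'attitude': array([-0.14048363,  2.89629286, -1.17281009])}
white_block [(0.97, [0.6302, 0.1942, 0.0019]), (0.83, [0.6586, 0.0537, 0.0031]), (0.65, [0.7779, -0.0315, -0.0006]), (0.59, [0.617, -0.0608, 0.0018])]
stand [(0.74, [0.5736, -0.2704, 0.0008])]
{'t': 0.3, 'joints': array([-1.39924315e+00,  3.80760714e-01,  1.29765834e+00, -3.55982432e-06,
        1.46361151e+00, -2.15281393e-01]), 'joint_velocities': array([ 0.00165047, -0.00345337, -0.00163183,  0.00187684, -0.00054852,
       -0.00119765]), 'tau': array([-1.71230560e-03, -4.37385857e+01, -2.24423039e+01,  7.12552434e-02,
        3.29685118e-02, -7.03109822e-05]), 'position': array([ 0.20748157, -0.50925706,  0.24657482]), 'tool_rot': array([-3.08258191e+00, -6.03773173e-01, -9.47894757e-06]), 'ft_force': array([ 0.17244263, -0.34961773, -0.41287833]), 'ft_torque': array([-0.01781957,  0.00084626, -0.00083549]), 'opening': 0.0880075003876285}
```

View pics/top0.png

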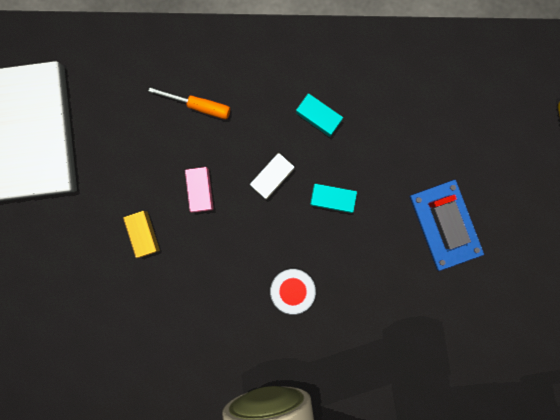

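View pics/side0.png

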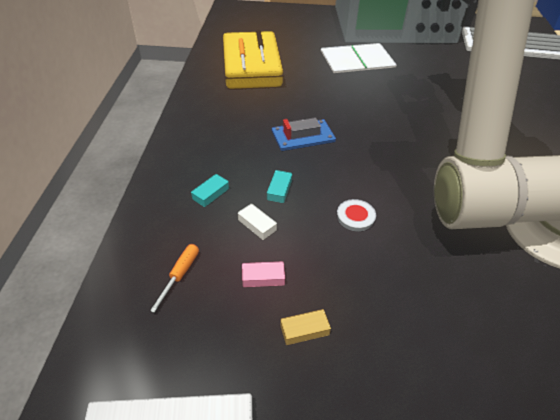

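Block-shaped candidates in the top picture are white (272,176), pink (199,189), cyan (320,114) and (334,198), and yellow brass (140,234). Only (272,176) is white, so it fits the description. The stand is at (448,225) with its red stop at the upper-left end (444,202), and the dish is at (293,291). Next I'll check an enlarged crop and measure.

```bash
cat > h.py <<'E'
import numpy as np, cv2
from scipy.spatial.transform import Rotation as R
from bench import env, grab_frame, calibration, finder
def ray(n,px,z):
    c=calibration(n);K=c['camera_matrix'];A=R.from_rotvec(c['attitude']).as_matrix();o=c['origin']
    p=np.atleast_2d(np.asarray(px,float)); d=np.c_[(p-[K[0,2],K[1,2]])/[K[0,0],K[1,1]],np.ones(len(p))]@A.T
    return o+d*((z-o[2])/d[:,2])[:,None]
def proj(n,P):
    c=calibration(n);K=c['camera_matrix'];A=R.from_rotvec(c['attitude']).as_matrix()
    q=(np.atleast_2d(P)-c['origin'])@A; q=q@K.T; return q[:,:2]/q[:,2:]
def box(c,yaw,z,l=.08,w=.04):
    u=np.array([np.cos(yaw),np.sin(yaw)]);v=np.array([-u[1],u[0]])
    return np.array([list(np.array(c)+a*u*l/2+b*v*w/2)+[z] for a,b in((1,1),(1,-1),(-1,-1),(-1,1))])
def rect(n,mask,z):
    cs=max(cv2.findContours(mask.astype('uint8'),0,1)[0],key=cv2.contourArea)
    w=ray(n,cs.reshape(-1,2),z)[:,:2]
    r=cv2.minAreaRect((w*1000).astype('float32')); b=cv2.boxPoints(r)
    e=[b[1]-b[0],b[2]-b[1]]; L=max(e,key=lambda v:np.hypot(*v))
    return np.array(r[0])/1000,sorted(r[1]),np.arctan2(L[1],L[0])
E
python3 - <<'E'
from h import *
im=cv2.imread('pics/top0.png').astype(int); b,g,r=im[...,0],im[...,1],im[...,2]
def win(m,x0,x1,y0,y1):
    k=np.zeros_like(m);k[y0:y1,x0:x1]=m[y0:y1,x0:x1];return k
white=win((im.min(2)>120),240,305,145,205)
print('white',rect('top',white,.024))
sat=im.max(2)-im.min(2)
steel=win((sat<30)&(im.max(2)>60),425,475,190,255)
print('steel',rect('top',steel,.04))
red=win((r>120)&(b<80)&(g<80),425,475,185,220)
print('red',rect('top',red,.05))
blue=win((b>100)&(r<90),400,500,170,280); 
print('blue',rect('top',blue,.012))
i=cv2.imread('pics/top0.png')
a=cv2.resize(i[140:215,235:310],None,fx=5,fy=5,interpolation=2);c=cv2.resize(i[170:280,400:495],(375,434),interpolation=2)[:375]
cv2.imwrite('pics/crop0.png',np.hstack([a,c]))
E
```

```text
white (array([0.66096631, 0.05598525]), [41.546695709228516, 80.92064666748047], np.float32(-0.70870656))
steel (array([ 0.57797296, -0.27284296]), [39.904666900634766, 79.84947204589844], np.float32(0.37586728))
red (array([ 0.62064783, -0.25593686]), [10.047022819519043, 38.79314422607422], np.float32(-1.1937833))
blue (array([ 0.57810486, -0.27303326]), [90.58169555664062, 149.99444580078125], np.float32(0.37262046))
```

View pics/crop0.png

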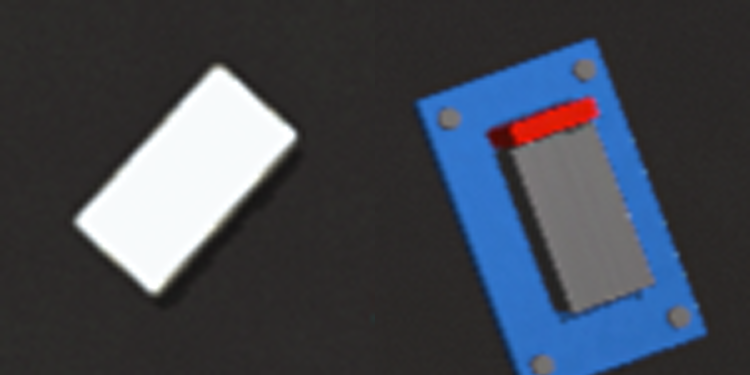

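The crop confirms the block is plain white, and the red stop is on the stand's upper end. I'll move over the white block now, turning about z by -1.096 rad in total.

>>> send_rows --series '[{"dp":[4,5,0],"angular":[0,0,-0.1],"jaw":-1},{"dp":[8,10,0],"angular":[0,0,-0.2],"jaw":-1},{"dp":[12,15,0],"angular":[0,0,-0.3],"jaw":-1},{"dp":[16,20,0],"angular":[0,0,-0.4],"jaw":-1},{"dp":[20,25,0],"angular":[0,0,-0.5],"jaw":-1}]' --newtons 30

```text
t: 0.92
position: [0.4036, -0.2636, 0.2469]
tool_rot: [3.136, -0.183, 0.001]
ft_force: [0.1, -1.2, 0.5]
opening: 0.0878
```

>>> send_rows --series '[{"dp":[4,5,-1],"angular":[0,0,-0.1],"jaw":-1},{"dp":[8,10,-3],"angular":[0,0,-0.2],"jaw":-1},{"dp":[12,15,-5],"angular":[0,0,-0.3],"jaw":-1},{"dp":[16,20,-7],"angular":[0,0,-0.4],"jaw":-1},{"dp":[20,25,-9],"angular":[0,0,-0.5],"jaw":-1}]'

```text
t: 1.55
position: [0.5915, -0.029, 0.1623]
tool_rot: [2.993, -0.953, 0.0]
ft_force: [0.3, 0.0, 0.5]
opening: 0.0882
```

>>> send_rows --series '[{"dp":[3,3,0],"angular":[0,0,-0.05],"jaw":-1},{"dp":[5.3,6.5,0],"angular":[0,0,-0.096],"jaw":-1},{"dp":[5.3,6.5,0],"angular":[0,0,-0.096],"jaw":-1}]'

```text
t: 1.92
position: [0.6441, 0.0365, 0.1622]
tool_rot: [-2.948, 1.086, 0.001]
ft_force: [-0.3, -0.6, 0.1]
opening: 0.0882
```

>>> send_rows --series '[{"dp":[1.65,1.9,-2],"angular":[0,0,0],"jaw":-1},{"dp":[1.65,1.9,-6],"angular":[0,0,0],"jaw":-1},{"dp":[1.65,1.9,-9.5],"angular":[0,0,0],"jaw":-1},{"dp":[1.65,1.9,-9.5],"angular":[0,0,0],"jaw":-1}]'

```text
t: 2.42
position: [0.6583, 0.0525, 0.0657]
tool_rot: [2.944, -1.091, -0.008]
ft_force: [0.1, 0.1, 0.4]
opening: 0.0883
```

```bash
python3 - <<'E'
from h import *
t=grab_frame('top');s=grab_frame('side');cv2.imwrite('pics/a_t.png',t);cv2.imwrite('pics/a_s.png',s)
P=box((.6605,.0555),-.709,.024)
for n,i in(('top',t),('side',s)):
    q=proj(n,P); c=q.mean(0).astype(int)
    cv2.polylines(i,[np.round(q).astype(int)],1,(0,0,255),1)
    cv2.imwrite(f'pics/a_{n}c.png',cv2.resize(i[max(0,c[1]-70):c[1]+70,c[0]-60:c[0]+60],None,fx=3,fy=3))
    globals()[n]=cv2.imread(f'pics/a_{n}c.png')
cv2.imwrite('pics/a_c.png',np.hstack([top,side]))
st=env.get_state();print(st['position'],st['tool_rot'],st['joints'])
E
```

```text
[0.66025335 0.05260722 0.06922813] [-2.94565510e+00  1.09131021e+00 -2.15433004e-03] [-9.88058629e-02  7.30887265e-01  1.19559506e+00 -8.18023241e-05
  1.21371258e+00  2.18162545e+00]
```

View pics/a_c.png

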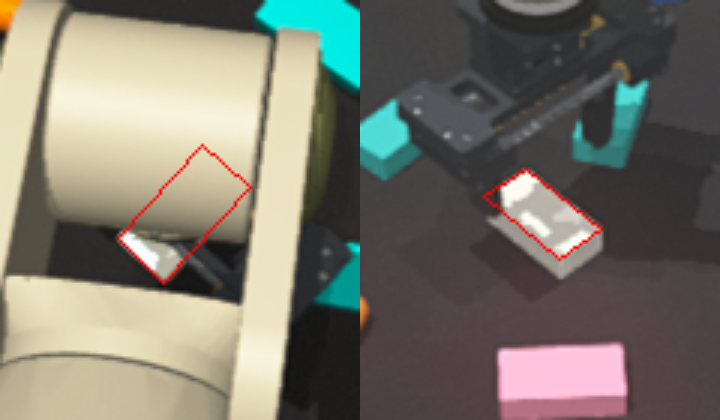

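>>> send_rows --series '[{"dp":[0,0.2,-2],"angular":[0,0,0],"jaw":-1},{"dp":[0,0.2,-4],"angular":[0,0,0],"jaw":-1},{"dp":[0,0.2,-5.3],"angular":[0,0,0],"jaw":-1},{"dp":[0,0.2,-5.5],"angular":[0,0,0],"jaw":-1}]'

```text
t: 3.02
position: [0.6601, 0.0551, 0.0133]
tool_rot: [-2.946, 1.091, -0.001]
ft_force: [-0.4, -0.5, 1.1]
opening: 0.0879
```

>>> send_rows --series '[{"dp":[0,0,0],"angular":[0,0,0],"jaw":1},{"dp":[0,0,0],"angular":[0,0,0],"jaw":1},{"dp":[0,0,0],"angular":[0,0,0],"jaw":1},{"dp":[0,0,0],"angular":[0,0,0],"jaw":1}]'

```text
t: 3.52
position: [0.6599, 0.0553, 0.0131]
tool_rot: [-2.946, 1.091, -0.0]
ft_force: [-0.5, 0.0, 0.7]
opening: 0.0503
```

>>> send_rows --series '[{"dp":[0,0,0],"angular":[0,0,0],"jaw":1},{"dp":[0,0,0],"angular":[0,0,0],"jaw":1},{"dp":[0,0,0],"angular":[0,0,0],"jaw":1},{"dp":[0,0,0],"angular":[0,0,0],"jaw":1}]'

```text
t: 4.03
position: [0.66, 0.0553, 0.013]
tool_rot: [-2.946, 1.091, -0.0]
ft_force: [0.2, -0.5, 1.1]
opening: 0.0397
```

>>> send_rows --series '[{"dp":[0,0,2],"angular":[0,0,0],"jaw":1},{"dp":[0,0,5],"angular":[0,0,0],"jaw":1},{"dp":[0,0,8],"angular":[0,0,0],"jaw":1},{"dp":[0,0,11],"angular":[0,0,0],"jaw":1},{"dp":[0,0,11],"angular":[0,0,0],"jaw":1}]'

```text
t: 4.65
position: [0.6604, 0.0553, 0.1241]
tool_rot: [-2.945, 1.091, -0.005]
ft_force: [-0.9, 0.1, -4.7]
opening: 0.04
```

>>> send_rows --series '[{"dp":[-1.2,-3.8,0],"angular":[0,0,0.12],"jaw":1},{"dp":[-2.4,-7.6,0],"angular":[0,0,0.24],"jaw":1},{"dp":[-3.6,-11.4,0],"angular":[0,0,0.36],"jaw":1},{"dp":[-4.8,-15.2,0],"angular":[0,0,0.48],"jaw":1},{"dp":[-6,-19,0],"angular":[0,0,0.6],"jaw":1}]'

```text
t: 5.28
position: [0.5985, -0.1355, 0.1205]
tool_rot: [-3.136, 0.165, 0.006]
ft_force: [0.4, -0.2, -4.7]
opening: 0.04
```

>>> send_rows --series '[{"dp":[-1.2,-3.8,0],"angular":[0,0,0.12],"jaw":1},{"dp":[-2.4,-7.6,0],"angular":[0,0,0.24],"jaw":1},{"dp":[-3.6,-11.4,0],"angular":[0,0,0.36],"jaw":1},{"dp":[-4.8,-14.8,0],"angular":[0,0,0.483],"jaw":1},{"dp":[-4.8,-14.8,0],"angular":[0,0,0.483],"jaw":1}]'

```text
t: 5.9
position: [0.5504, -0.2845, 0.1206]
tool_rot: [-3.085, -0.579, 0.004]
ft_force: [0.1, -0.0, -5.7]
opening: 0.0398
```

```bash
cat > st.py <<'E'
from h import *
def rel(off=.013):
    s=env.get_state();p=s['position'];M=R.from_rotvec(s['tool_rot']).as_matrix()
    d=p[:2]-[.578,-.273];c,si=np.cos(.374),np.sin(.374)
    print('t',s['t'],'p',p.round(4),'standxy',(d@[c,si]).round(4),(d@[-si,c]).round(4),'z',round(p[2]-off,4),'dyaw',round(np.arctan2(M[1,0],M[0,0])-.374,4),'zaxis',M[:,2].round(3),'F',s['ft_force'].round(1),'op',s['opening'])
E
python3 - <<'E'
from st import *
t=grab_frame('top');s=grab_frame('side');cv2.imwrite('pics/b_t.png',t);cv2.imwrite('pics/b_s.png',s)
rel()
a=cv2.resize(t[160:300,380:520],None,fx=2.8,fy=2.8);b=cv2.resize(s[70:210,230:370],None,fx=2.8,fy=2.8)
cv2.imwrite('pics/b_c.png',np.hstack([a,b]))
E
```

```text
t 6.0 p [ 0.5513 -0.2821  0.1212] standxy -0.0282 0.0013 z 0.1082 dyaw -0.0019 zaxis [-0.002  0.002 -1.   ] F [ 0.1  0.4 -4.5] op 0.039683870413334356
```

View pics/b_c.png

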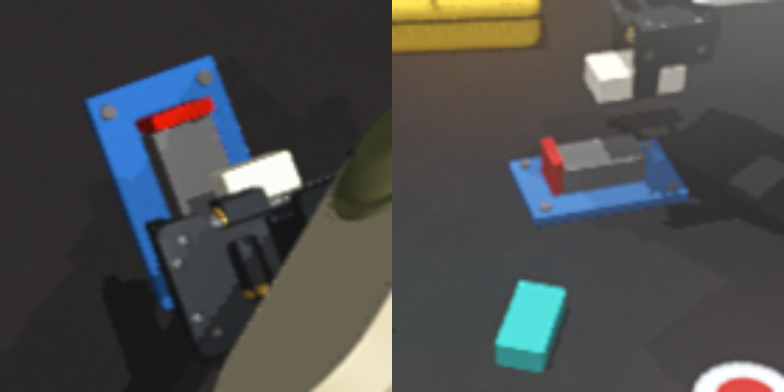

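>>> send_rows --series '[{"dp":[0,-0.1,-2],"angular":[0,0,0],"jaw":1},{"dp":[0,-0.1,-4],"angular":[0,0,0],"jaw":1},{"dp":[0,-0.1,-5.5],"angular":[0,0,0],"jaw":1},{"dp":[0,-0.1,-6],"angular":[0,0,0],"jaw":1},{"dp":[0,-0.1,-6],"angular":[0,0,0],"jaw":1}]'

```text
t: 6.62
position: [0.5521, -0.2834, 0.0629]
tool_rot: [-3.087, -0.584, 0.0]
ft_force: [1.0, 0.7, -4.3]
opening: 0.0398
```

```bash
python3 - <<'E'
from st import *
t=grab_frame('top');s=grab_frame('side')
rel()
st=env.get_state();p=st['position']
P=np.vstack([box(p[:2],.374,p[2]-.013)]);T=P+[0,0,.024]
F=box((.578,-.273),.374,.04)
for n,i in(('top',t),('side',s)):
    i[:]=i
a=cv2.resize(t[160:300,380:520],None,fx=2.8,fy=2.8);b=cv2.resize(s[80:180,230:370],None,fx=4,fy=4)
for q,col in((T,(0,255,0)),(F,(0,0,255))):
    cv2.polylines(b,[np.round((proj('side',q)-[230,80]+.5)*4).astype(int)],1,col,1)
cv2.imwrite('pics/c_s.png',b)
E
```

```text
t 6.725 p [ 0.5522 -0.2838  0.0635] standxy -0.0279 -0.0006 z 0.0505 dyaw -0.0002 zaxis [ 0.001 -0.001 -1.   ] F [ 0.3 -0.1 -4.7] op 0.039597833357550606
```

View pics/c_s.png

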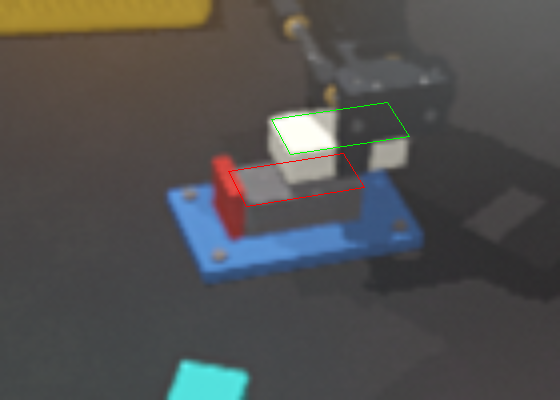

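>>> send_rows --series '[{"dp":[0,0,-0.4],"angular":[0,0,0],"jaw":1},{"dp":[0,0,-0.8],"angular":[0,0,0],"jaw":1},{"dp":[0,0,-1.0],"angular":[0,0,0],"jaw":1},{"dp":[0,0,-1.0],"angular":[0,0,0],"jaw":1}]'

```text
t: 7.22
position: [0.5519, -0.2837, 0.0529]
tool_rot: [3.087, 0.584, 0.0]
ft_force: [-0.9, 0.7, -3.6]
opening: 0.0396
```

```bash
python3 -c "
from st import *
rel()"
```

```text
t 7.225 p [ 0.5519 -0.2837  0.0529] standxy -0.0282 -0.0004 z 0.0399 dyaw -0.0002 zaxis [ 0. -0. -1.] F [-0.9  0.7 -3.6] op 0.039636486648646684
```

Near contact, so I'll press in small steps.

>>> send_rows --series '[{"dp":[0,0,-0.1],"angular":[0,0,0],"jaw":1},{"dp":[0,0,-0.1],"angular":[0,0,0],"jaw":1}]'

```text
t: 7.48
position: [0.5519, -0.2837, 0.0529]
tool_rot: [3.086, 0.584, 0.0]
ft_force: [-3.1, 2.0, 5.6]
opening: 0.0402
```

>>> send_rows --series '[{"dp":[0,0,0],"angular":[0,0,0],"jaw":1},{"dp":[0,0,0],"angular":[0,0,0],"jaw":1},{"dp":[0,0,0],"angular":[0,0,0],"jaw":1}]'

```text
t: 7.85
position: [0.5519, -0.2837, 0.0529]
tool_rot: [3.086, 0.584, 0.001]
ft_force: [-3.4, 2.6, 4.6]
opening: 0.0393
```

```bash
python3 - <<'E'
from st import *
s=grab_frame('side');rel()
cv2.imwrite('pics/d_s.png',cv2.resize(s[80:180,230:370],None,fx=4,fy=4))
E
```

```text
t 7.9 p [ 0.5519 -0.2837  0.0529] standxy -0.0282 -0.0004 z 0.0399 dyaw -0.0002 zaxis [ 0. -0. -1.] F [-4.1  2.   5.9] op 0.03959794269622841
```

View pics/d_s.png

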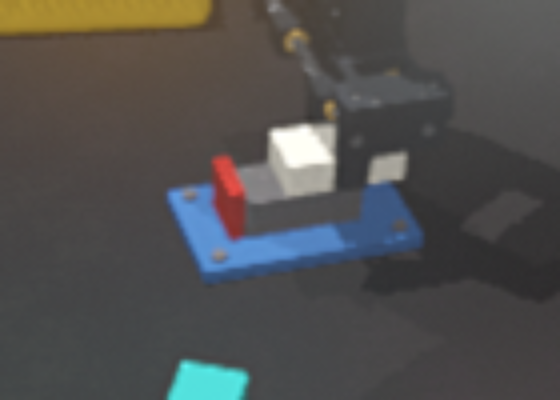

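The white block sits on the steel face, from about (270,160) to (405,180) in the crop, and overhangs the right, open end. There is a gap to the red stop at (230,195). Sliding it towards the stop now.

>>> send_rows --series '[{"dp":[0.5,0.2,0],"angular":[0,0,0],"jaw":1},{"dp":[1.0,0.4,0],"angular":[0,0,0],"jaw":1},{"dp":[1.5,0.6,0],"angular":[0,0,0],"jaw":1},{"dp":[2.0,0.79,0],"angular":[0,0,0],"jaw":1},{"dp":[2.3,0.9,0],"angular":[0,0,0],"jaw":1}]'

```text
t: 8.52
position: [0.5747, -0.2756, 0.053]
tool_rot: [3.085, 0.583, -0.001]
ft_force: [-6.5, -2.6, 5.7]
opening: 0.0397
```

```bash
python3 -c "
from st import *
rel()"
```

```text
t 8.525 p [ 0.5747 -0.2756  0.053 ] standxy -0.0041 -0.0012 z 0.04 dyaw -0.0002 zaxis [-0.    -0.002 -1.   ] F [-6.5 -2.6  5.7] op 0.03967345935856823
```

>>> send_rows --series '[{"dp":[0.2,0.1,0],"angular":[0,0,0],"jaw":1},{"dp":[0.4,0.2,0],"angular":[0,0,0],"jaw":1},{"dp":[0.4,0.2,0],"angular":[0,0,0],"jaw":1}]'

```text
t: 8.9
position: [0.5785, -0.2738, 0.0529]
tool_rot: [3.085, 0.583, -0.001]
ft_force: [-6.3, -2.9, 5.2]
opening: 0.0397
```

>>> send_rows --series '[{"dp":[0.1,0.04,0],"angular":[0,0,0],"jaw":1},{"dp":[0.1,0.04,0],"angular":[0,0,0],"jaw":1}]'

```text
t: 9.15
position: [0.5785, -0.2738, 0.0529]
tool_rot: [3.085, 0.583, -0.005]
ft_force: [-11.9, -3.7, 6.8]
opening: 0.0394
```

>>> send_rows --series '[{"dp":[0.1,0.04,0],"angular":[0,0,0],"jaw":1},{"dp":[0.1,0.04,0],"angular":[0,0,0],"jaw":1}]'

```text
t: 9.4
position: [0.5785, -0.2738, 0.0529]
tool_rot: [3.085, 0.583, -0.008]
ft_force: [-16.9, -6.7, 8.8]
opening: 0.0399
```

```bash
python3 - <<'E'
from st import *
s=grab_frame('side');rel()
cv2.imwrite('pics/e_s.png',cv2.resize(s[80:180,230:370],None,fx=4,fy=4))
E
```

```text
t 9.45 p [ 0.5785 -0.2738  0.0529] standxy 0.0002 -0.0009 z 0.0399 dyaw -0.0006 zaxis [-0.005 -0.003 -1.   ] F [-16.6  -6.6   8.9] op 0.03967559149067751
```

View pics/e_s.png

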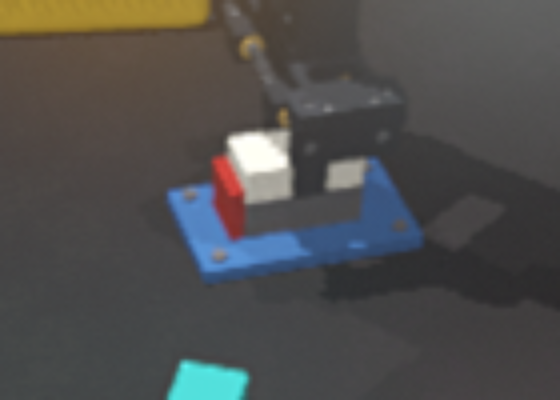

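The block meets the stop: the force rises while the position holds. I'll ease the load and release.

>>> send_rows --series '[{"dp":[-0.15,-0.06,0.05],"angular":[0,0,0],"jaw":1},{"dp":[-0.15,-0.06,0.05],"angular":[0,0,0],"jaw":-1},{"dp":[-0.15,-0.06,0.05],"angular":[0,0,0],"jaw":-1},{"dp":[-0.15,-0.06,0.05],"angular":[0,0,0],"jaw":-1},{"dp":[-0.15,-0.06,0.05],"angular":[0,0,0],"jaw":-1}]'

```text
t: 10.07
position: [0.5796, -0.2724, 0.0524]
tool_rot: [3.087, 0.584, 0.0]
ft_force: [-0.3, -0.4, -0.0]
opening: 0.0775
```

>>> send_rows --series '[{"dp":[0,0,0],"angular":[0,0,0],"jaw":-1},{"dp":[0,0,0],"angular":[0,0,0],"jaw":-1},{"dp":[0,0,0],"angular":[0,0,0],"jaw":-1}]'

```text
t: 10.45
position: [0.5794, -0.2725, 0.0524]
tool_rot: [-3.087, -0.584, -0.0]
ft_force: [0.5, 0.6, 0.1]
opening: 0.088
```

>>> send_rows --series '[{"dp":[0,0,2],"angular":[0,0,0],"jaw":-1},{"dp":[0,0,5],"angular":[0,0,0],"jaw":-1},{"dp":[0,0,9],"angular":[0,0,0],"jaw":-1},{"dp":[0,0,14],"angular":[0,0,0],"jaw":-1},{"dp":[0,0,18],"angular":[0,0,0],"jaw":-1}]'

```text
t: 11.08
position: [0.5794, -0.2725, 0.2346]
tool_rot: [3.086, 0.584, 0.002]
ft_force: [0.1, 0.5, 0.1]
opening: 0.088
```

>>> send_rows --series '[{"dp":[-5,-3,0],"angular":[0,0,0],"jaw":-1},{"dp":[-10,-6,0],"angular":[0,0,0],"jaw":-1},{"dp":[-15,-9,0],"angular":[0,0,0],"jaw":-1},{"dp":[-20,-12,0],"angular":[0,0,0],"jaw":-1},{"dp":[-20,-12,0],"angular":[0,0,0],"jaw":-1}]'

```text
t: 11.7
position: [0.3768, -0.3942, 0.2326]
tool_rot: [3.088, 0.576, -0.001]
ft_force: [-0.1, 1.1, -0.5]
opening: 0.0881
```

```bash
python3 - <<'E'
from st import *
t=grab_frame('top');s=grab_frame('side')
cv2.imwrite('pics/f_t.png',t);cv2.imwrite('pics/f_s.png',s)
im=t.astype(int);m=im.min(2)>120;k=np.zeros_like(m);k[180:270,410:490]=m[180:270,410:490]
c,sz,y=rect('top',k,.064);d=c-[.578,-.273];print(c,sz,'yaw err',y-.374,'rel',d@[.931,.365],d@[-.365,.931])
a=cv2.resize(t[170:280,400:495],(345,400));b=cv2.resize(s[80:180,230:340],(440,400))
cv2.imwrite('pics/f_c.png',np.hstack([a,b]))
E
```

```text
[ 0.57920111 -0.27344739] [41.77246856689453, 81.02616882324219] yaw err -0.001208812 rel 0.0009549376831054755 -0.0008549234008789041
```

View pics/f_c.png

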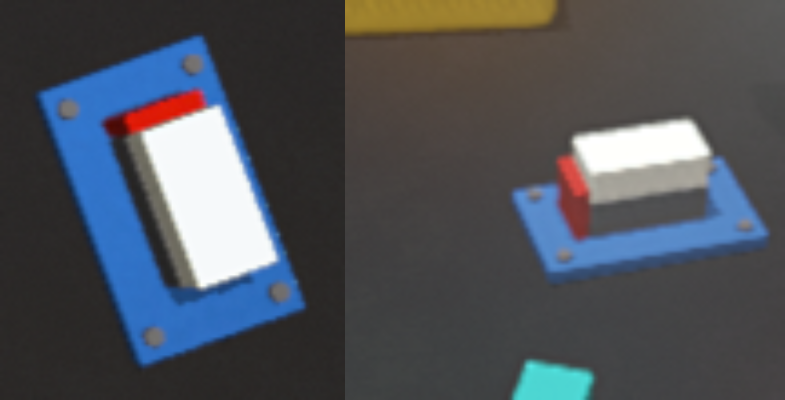

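View pics/f_t.png

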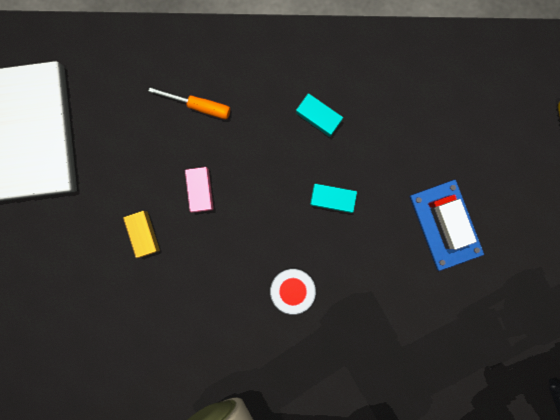

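The white block lies flat, home against the red stop (top picture, around (457,222)). The brass block (140,234) and dish (293,291) haven't moved, and the arm is clear.

```bash
python3 -c "
from bench import env
print(env.hand_in())"
```

```text
the job is handed in; nothing more can be done
None
```

The white block is home on the steel reference block against the red stop, and I handed the job in at about 12 s of the 43 s allowed. The hand-in gives no verdict.

- **Placing:** I gripped the block across its width and set it on the reference face with about 28 mm overhanging the open end. It rested there under about 10 N for roughly 0.6 s.
- **Sliding:** I slid it along the face without lifting until the force rose while the position held, which showed it had met the stop. The wrist force stayed below about 20 N. Then I eased the load, let go and moved the arm clear.
- **Last checks:** The top picture puts the block about +1.0 mm lengthwise and -0.9 mm sideways of full cover, with under 0.1° of misalignment. The side picture shows it flat against the stop. The brass block and the dish are at the same pixels as at the start.

No check failed. The finder's side-camera position for the stand was about 4 to 5 mm off my own top-camera measurement. I used the measurement, and the contact with the stop bore it out.

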